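# Load the indexing turntable and hold it at the third stop

## Task

Load the turntable of the light-gate rig: put the long round bar fully down into pocket one (one dot), then the short round bar fully down into pocket two (two dots), and let each go standing upright. Then take the black grip bar in the middle of the turntable and turn it clockwise seen from above, counting clicks, to the third stop without running on to the fourth, and hold it there: it springs back when let go, so finish while still gripping it. Leave the square bar in the block and the weight, screwdriver and mug alone.

Things in the scene. Friction and masses are not known exactly. Their poses are not given: they have to be found in the camera images.
- long_mid (a point): Long round bar of bare steel, 20 mm diameter, 80 mm long, about 0.2 kg; this point is its centre (40 mm from either end), z along the bar. It starts upright in a hole of the wooden block, its lower 15 mm in the hole.
- short_mid (a point): Short round bar of bare steel, 20 mm diameter, 60 mm long, about 0.15 kg; this point is its centre (30 mm from either end), z along the bar. It starts upright in a hole of the block like the long one, so 45 mm stands free; grip it in its upper half.
- square_mid (a point): Square steel bar, 15.5 mm wide, 70 mm long, centre point; stands in the remaining hole of the block. Bystander: leave it.
- block: Fixed light wooden block 60 x 190 x 30 mm (x, y, z), origin at the centre of its underside. Three holes 15 mm deep in a row along its y axis at -62, 0 and +62 mm hold the three bars; which bar is in which hole varies.
- drum: Fixed grey drum of the turntable, 105 mm radius, 38 mm high, origin at the centre of its underside on the bench; the turntable's vertical axis runs through it. A black light-gate post (30 x 32 mm, 105 mm tall) stands against its rim, 121 mm from the axis, 37 degrees clockwise of its x axis seen from above. Six dark marks on its top, 24 degrees apart, show the start and the five stops; a dark tab on the rim of the aluminium disc points at them.
- pocket1 (a point): Centre of the inner floor of pocket one (one dot), a steel cup on the aluminium disc: bore 23 mm, 22 mm deep, 30 mm outside diameter; z up. 53 mm above the bench, 62 mm from the axis. It turns with the disc; at the start it lies 35 degrees anticlockwise of the drum's x axis. Bars stand loosely in it.
- pocket2 (a point): Centre of the inner floor of pocket two (two dots), the same kind of cup, 110 degrees anticlockwise of pocket one. Two further cups (three and four dots) stay empty.
- grip_bar: Black grip bar of the turntable: 46 mm long along its x axis, 16 mm wide (y), 30 mm tall (z), origin at its centre, 118 mm above the bench on the axis of the disc, on a 24 mm diameter stem. It turns with the disc; at the start its x axis is the drum's x axis. Pinch it across its 16 mm width from above.
- turret (a joint): Angle of disc and grip bar in rad, clockwise from above, 0 at the start (end stop). Clicks 24 degrees (0.419 rad) apart: first stop 0.419, second 0.838, third 1.257, fourth 1.676, fifth 2.094. A return spring (about 0.05 N m at the start, 0.075 N m at the third stop) with a click ripple of 0.04 N m on it: the torque rises after each stop, falls before the next; it is never enough to stay by itself, and if let go the disc runs back to 0.
- weight: Brass weight, 44 mm diameter, 58 mm tall; bystander.
- driver: Screwdriver lying on the bench; bystander.
- mug: White mug, 80 mm diameter, 90 mm tall; bystander.

How it is judged (in metres and radians):
On the way, in this order (a step that is already met when the one before it is completed fails the run):
1. long bar seated in pocket one and let go (horizontal distance between long_mid and pocket1 below 0.006 m and z of long_mid in the frame of pocket1 between 0.036 and 0.044 m and angle between long_mid's own z axis and vertical below 0.12 rad and contact force between each of the arm, the fingers and long_bar below 0.1 N), for 0.2 s.
2. then short bar seated in pocket two and let go (all of step 1 and horizontal distance between short_mid and pocket2 below 0.006 m and z of short_mid in the frame of pocket2 between 0.026 and 0.034 m and angle between short_mid's own z axis and vertical below 0.12 rad and contact force between each of the arm, the fingers and short_bar below 0.1 N), for 0.2 s.
3. then the turntable turned to the third stop and held by the grip bar (all of step 2 and value of joint turret between 1.127 and 1.387 rad and velocity of joint turret between -0.1 and 0.1 rad/s and contact force between the fingers and grip_bar above 2 N), for 0.2 s.
At the end, for the whole second after the job is handed in: Long bar in pocket one, short bar in pocket two: on the floor (4 mm), centred (6 mm), upright (0.12 rad), untouched by the arm; the turntable at rest within 0.13 rad of the third stop (1.257 rad), the fingers gripping the grip bar with over 2 N (all of step 3); the arm keeps its last pose, push and grip.
It fails at once if the turntable is turned on past the third stop (beyond 1.466 rad, half-way to the fourth) (value of joint turret above 1.466 rad).
It fails at once if the square bar is disturbed (moved over 20 mm) (distance of square_mid from where it was at the start of the episode above 0.02 m).
It fails at once if the weight is disturbed (moved over 30 mm) (distance of weight from where it was at the start of the episode above 0.03 m).
It fails at once if the screwdriver is disturbed (moved over 30 mm) (distance of driver from where it was at the start of the episode above 0.03 m).
It fails at once if the mug is disturbed (moved over 30 mm) (distance of mug from where it was at the start of the episode above 0.03 m).
It also fails if it takes over 70 s, if anything falls off the work surface, if the arm or the gripper's body presses on something with over 40 N, if the wrist force passes 120 N, or if a joint passes its speed limit or range.

## Robot

A 6-joint arm with a two-finger parallel gripper is mounted at the origin on the work surface. World frame = base frame: x ahead of the robot, y to its left, z up, the work surface at z = 0. Lengths are in mm, angles in rad, forces in N, time in s.
With the tool pointing down it reaches from about 350 to 975 mm from the base axis. Payload 4.9 kg.
Tool frame: the origin (TCP) lies midway between the tips of the shut fingers; the grasp point (between the pads) lies manip.grasp_offset behind it (manip.grasp_offset is the distance from the TCP to the grasp point, in mm); y points along the fingers, z is the direction in which the jaws open and shut, and the axes are right-handed (so a half turn about y gives the same grasp; the last joint's range is limited). The gripper opens to 85 mm and grips with 20 to 120 N. Pads are 22 mm wide; open, the fingers measure 114 mm over their backs; the gripper's body (76 mm by 85 mm) begins 54 mm behind the grasp point. The pads swing forward as they close: fully open they stand 13 mm farther back than shut.
Start: joints at [-1.325, 0.053, 1.613, -0, 1.476, -0.119], TCP at [222.97, -583.854, 202.104] pointing down, gripper open.
Joint ranges: [-3.01, 3.01], [-1.01, 2.22], [0.06, 2.58], [-1.02, 4.17], [0.09, 2.62], [-3.14, 3.14]. Speed limits (rad/s): [2.57, 2.57, 3.14, 3.14, 3.14, 3.14].

## Interface

Orientations are given as a unit quaternion [x, y, z, w].
In Python, from plant import manip, imaging gives the robot as it stands. The module is installed in compiled form; this text tells all that it offers. Calls block until the motion is done:
- manip.reach(position, orientation): joint-space move of the TCP to a pose.
- manip.move_straight(position, orientation=None, speed=150): straight line of the TCP; orientation=None keeps the orientation; speed is the mean speed in mm/s.
- manip.goto_joints(angles): joint-space move.
- manip.gripper_open() and manip.close(f_grip=None): open the fingers fully, or close them until they stop; f_grip is the grip in N (None keeps the last).
- manip.sleep(seconds).
- manip.inverse_kinematics(position, orientation): joint angles nearest the present ones, or None.
- manip.get_obs(): the state.
- imaging.get_image(name): name is "scene" or "side" or "wrist"; returns the picture (420x560x3 uint8, blue, green, red); there is no depth.
- imaging.calibration(name): a dict with "fov_y" (degrees; the focal length in pixels is half the picture's height over the tangent of half this angle, whatever the lens; pixels are square), "cx", "cy" (the principal point, pixels), "T" (4x4, takes a point from camera to world coordinates). Camera axes: x right, y down, z forward; pixel columns grow to the right and rows downward; lengths in mm; the calibration is good to about 2 mm. The wrist camera is an equidistant fisheye: a pixel r from the principal point sees the ray r / f radians off the axis. A picture is of the moment at which its call begins: read the wrist's pose just before it. calibration takes no time and is no camera call; for the wrist camera it gives the pose at the moment of the call.
A pose or a line that the arm cannot do raises manip.MotionError and nothing moves.
- manip.sign_off(): hands the job in, once; it reports no verdict.
The state is a dict: "time": time; "joints": joint angles; "joint_velocities": joint speeds; "joint_torque": joint torques, N m; "tcp_pos": TCP position; "ee_rot": TCP orientation; "force": force on the tool from outside, world axes, zero at the start; "moment": the same for the moment, N m; "grip_width": opening from 0.0 (shut) to 1.0 (fully open).
Only numpy, scipy, OpenCV 4.12 (cv2) and the standard library are available. Lean on these libraries where they do the work, as an engineer would, in place of code of your own. Each camera call takes 0.05 s, during which the arm holds its last target. There are 200 camera calls.

## Working session

There is one attempt and no reset: what is moved stays moved. The work goes in short steps, each a Python script; the robot and the scene stay as the last script left them, time stands still between calls to the robot, and variables do not carry over. Pictures are saved under pics/ and viewed, about 8 in all and at most 12, crops included, and the job is handed in when it is done.

```bash
mkdir -p pics; python3 - <<'E'
from plant import manip, imaging
import cv2, numpy as np
for n in ["scene","side","wrist"]:
    im=imaging.get_image(n); cv2.imwrite(f"pics/{n}0.png",im)
    c=imaging.calibration(n); print(n,c["fov_y"],c["cx"],c["cy"]); print(np.round(c["T"],3).tolist())
o=manip.get_obs(); print(o, manip.grasp_offset)
a=[cv2.imread(f"pics/{n}0.png") for n in ["scene","side"]]
E
```

```text
scene 51.35232091669476 282.3863848268689 201.69255687784883
[[0.544, 0.551, -0.633, 1346.571], [0.839, -0.352, 0.415, -435.666], [0.006, -0.757, -0.654, 821.708], [0.0, 0.0, 0.0, 1.0]]
side 46.742836244384705 280.85263365019136 211.78546506648684
[[0.956, -0.184, 0.227, 387.182], [-0.292, -0.627, 0.722, -832.532], [0.01, -0.757, -0.653, 888.798], [0.0, 0.0, 0.0, 1.0]]
wrist 65.70646984690485 280.72571173633503 204.08118919112167
[[0.357, -0.893, -0.273, 292.065], [-0.934, -0.342, -0.102, -557.263], [-0.002, 0.291, -0.957, 373.469], [0.0, 0.0, 0.0, 1.0]]
{'time': 0.15, 'joints': array([-1.32503926e+00,  5.32487261e-02,  1.61393149e+00, -7.67107916e-06,
        1.47598889e+00, -1.19016537e-01]), 'joint_velocities': array([ 0.0005838 , -0.00350487, -0.00495815,  0.00167142, -0.00089521,
       -0.00081839]), 'joint_torque': array([ 3.55755474e-04, -3.94239807e+01, -3.70722842e+01, -6.22528137e-05,
        4.67886479e-03, -2.32498991e-05]), 'tcp_pos': array([ 222.82491211, -583.38495955,  201.1466273 ]), 'ee_rot': array([-0.12829132,  0.69593422, -0.69482208,  0.12821534]), 'force': array([-0.62349941,  0.22716757,  0.6699281 ]), 'moment': array([0.00682726, 0.000724  , 0.0245096 ]), 'grip_width': 1.0046658874737526} 18.700000000000003
```

View pics/scene0.png

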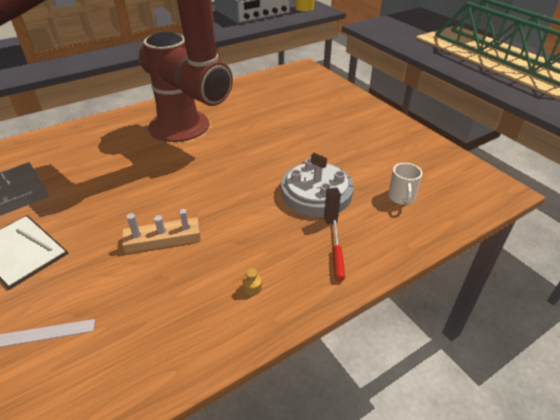

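View pics/side0.png

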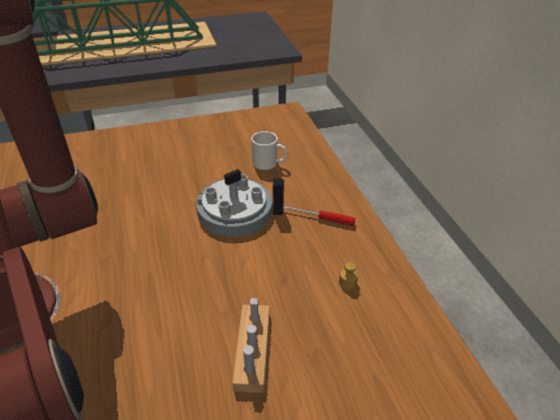

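Scene view: block with bars near (133,225), (160,225) and (184,218), turntable around (317,187), gate post (332,205). Side view: bars at about (249,360), (252,335), (254,310), drum around (235,203), post (278,197). Next I'll enlarge these.

```bash
python3 - <<'E'
import cv2, numpy as np
s=cv2.imread("pics/scene0.png"); d=cv2.imread("pics/side0.png")
def crop(im,x,y,w,h,W,H): return cv2.resize(im[y:y+h,x:x+w],(W,H),interpolation=cv2.INTER_CUBIC)
t=np.hstack([crop(s,115,200,100,60,400,240),crop(s,270,145,100,75,400,300)[:240]])
b=np.hstack([crop(d,220,290,70,105,240,360),crop(d,185,160,110,80,495,360),np.zeros((360,65,3),np.uint8)])
cv2.imwrite("pics/c.png",np.vstack([t,b]))
E
```

```text
(no output)
```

View pics/c.png

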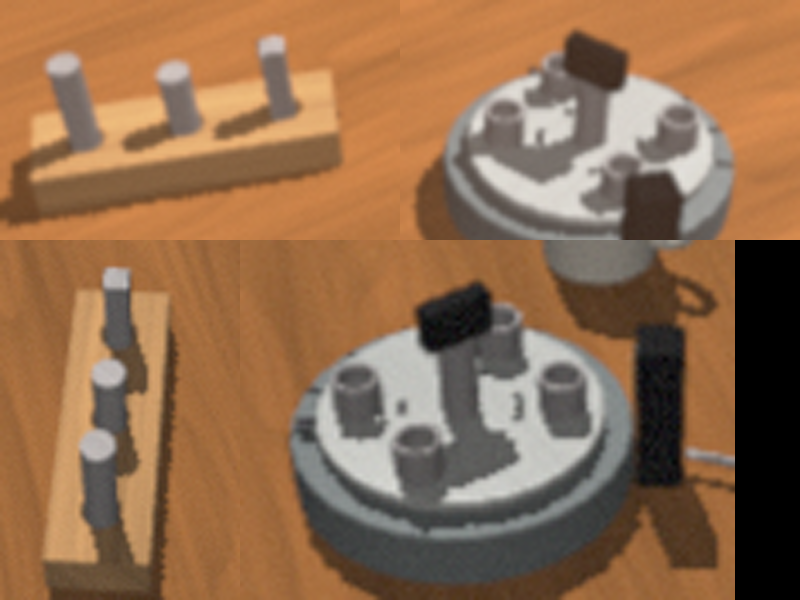

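```bash
cat > h.py <<'E'
from plant import manip, imaging
import numpy as np, cv2
from scipy.spatial.transform import Rotation as R
def ray(c,u,v,fish=False):
    f=210/np.tan(np.radians(c["fov_y"])/2); p=np.array([u-c["cx"],v-c["cy"]])/f
    if fish:
        r=np.hypot(*p); d=np.r_[p/r*np.sin(r),np.cos(r)]
    else: d=np.r_[p,1]
    T=np.array(c["T"]); return T[:3,3], T[:3,:3]@(d/np.linalg.norm(d))
def onz(c,u,v,z,fish=False):
    o,d=ray(c,u,v,fish); return o+d*(z-o[2])/d[2]
def tri(rs):
    A=sum(np.eye(3)-np.outer(d,d) for o,d in rs); b=sum((np.eye(3)-np.outer(d,d))@o for o,d in rs)
    return np.linalg.solve(A,b)
E
python3 - <<'E'
from h import *
cs,cd=imaging.calibration("scene"),imaging.calibration("side")
S=lambda x,y:((x-400)/4+270,y/4+145)
D=lambda x,y:((x-240)/4.5+185,(y-240)/4.5+160)
P={"long":((131,216),(248.6,350.1),95),"short":((158.5,217.75),(251.8,328.5),75),"sq":((183,211),(254.1,300.8),85),
"bar":(S(597,60),D(455,318),118),"post":(S(652,182),D(660,340),105)}
for n,(a,b,z) in P.items():
    print(n,tri([ray(cs,*a),ray(cd,*b)]).round(1),onz(cs,*a,z).round(1),onz(cd,*b,z).round(1))
for a in [(505,108),(558,65),(679,115),(622,165)]: print("cupS",onz(cs,*S(*a),75).round(1))
for a in [(357,378),(418,440),(562,378),(502,316)]: print("cupD",onz(cd,*D(*a),75).round(1))
E
```

```text
long [ 488.8 -316.1   93.8] [ 489.  -315.1   95. ] [ 489.  -318.4   95. ]
short [ 509.6 -257.2   74.8] [ 508.7 -256.    75. ] [ 509.8 -258.9   75. ]
sq [ 530.  -198.7   84.8] [ 529.2 -197.6   85. ] [ 530.1 -200.2   85. ]
bar [574.1 191.3 118.2] [572.  193.8 118. ] [574.2 188.5 118. ]
post [688.3 151.8 106. ] [686.1 154.3 105. ] [688.5 150.8 105. ]
cupS [536.8 142.1  75. ]
cupS [514.4 204.4  75. ]
cupS [609.6 241.3  75. ]
cupS [633. 173.  75.]
cupD [515.2 203.3  75. ]
cupD [538.1 136.3  75. ]
cupD [632.9 168.9  75. ]
cupD [613.  239.3  75. ]
```

```bash
cat >> h.py <<'E'
def quat(deg):
    a=np.radians(deg); z=np.array([np.cos(a),np.sin(a),0]); y=np.array([0,0,-1.]); x=np.cross(y,z)
    return R.from_matrix(np.c_[x,y,z]).as_quat()
def proj(c,p):
    T=np.array(c["T"]); q=T[:3,:3].T@(np.array(p)-T[:3,3]); f=210/np.tan(np.radians(c["fov_y"])/2)
    th=np.arctan2(np.hypot(q[0],q[1]),q[2]); s=f*th/np.hypot(q[0],q[1]); return c["cx"]+q[0]*s,c["cy"]+q[1]*s
def shot(name,pts=()):
    c=imaging.calibration("wrist"); im=imaging.get_image("wrist"); cv2.imwrite(f"pics/{name}_raw.png",im)
    np.save(f"pics/{name}.npy",c,allow_pickle=True); print(c["T"][:3,3] if hasattr(c["T"],"shape") else c["T"])
    for p in pts:
        u,v=proj(c,p); cv2.drawMarker(im,(int(round(u)),int(round(v))),(0,0,255),0,6,1)
    return im
go=lambda xy,z,a: manip.reach([xy[0],xy[1],z],quat(a))
E
python3 - <<'E'
from h import *
print("start tool axes",R.from_quat(manip.get_obs()["ee_rot"]).as_matrix().round(2).tolist())
for p,a in [((509,-257,200),-19.3),((610,240,200),-35.6),((514,205,200),75),((574,190,200),109.8),((574,190,200),37.8)]:
    print(a,[(q:=manip.inverse_kinematics(p,quat(a+k))) is not None and np.round(q,2).tolist() for k in (0,180)])
E
```

```text
start tool axes [[-0.93, -0.0, 0.36], [-0.36, 0.0, -0.93], [-0.0, -1.0, -0.0]]
-19.3 [[-0.6, -0.08, 1.74, -0.0, 1.47, -0.26], [-0.6, -0.08, 1.74, -0.0, 1.47, 2.88]]
-35.6 [[0.26, 0.12, 1.54, 0.0, 1.48, 0.88], [0.26, 0.12, 1.54, -0.0, 1.48, -2.26]]
75 [[0.25, -0.12, 1.78, -0.0, 1.48, -1.06], [0.25, -0.12, 1.78, 0.0, 1.48, 2.08]]
109.8 [[0.2, 0.01, 1.66, -0.0, 1.47, -1.72], [0.2, 0.01, 1.66, 0.0, 1.47, 1.42]]
37.8 [[0.2, 0.01, 1.66, -0.0, 1.47, -0.46], [0.2, 0.01, 1.66, 0.0, 1.47, 2.68]]
```

```bash
python3 - <<'E'
from h import *
go((489,-316.5),215,-19.3)
a=shot("w1",[(489,-316.5,95),(509.3,-257.3,75),(529.7,-198.8,85)])
go((574,190),260,-35.6)
t=np.radians(19.6)
P=lambda r,d,z:(574.1+r*np.cos(t+np.radians(d)),189+r*np.sin(t+np.radians(d)),z)
b=shot("w2",[P(62,35,75),P(62,145,75),P(0,0,133),P(121,-37,105),P(23,0,133),P(-23,0,133)])
cv2.imwrite("pics/w12.png",np.hstack([a[:,60:460],b[:,60:460]]))
print(manip.get_obs()["time"])
E
```

```text
[ 512.96026393 -247.32895051  387.2177841 ]
[617.30725534 249.38704059 432.11496098]
3.525
```

View pics/w12.png

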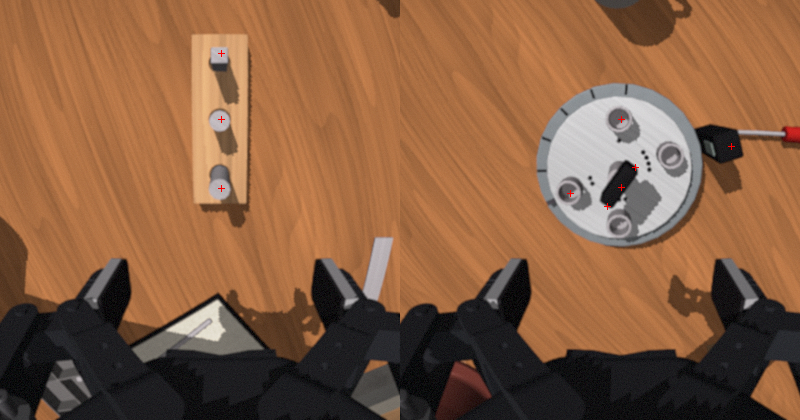

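The bars sit under their markers and the cups agree (two dots by the left cup). The gate post marker is off by a few pixels. I'll refine these positions in enlarged crops.

```bash
python3 - <<'E'
import cv2,numpy as np
a=cv2.imread("pics/w1_raw.png");b=cv2.imread("pics/w2_raw.png")
A=cv2.resize(a[90:210,255:305],(250,600),interpolation=cv2.INTER_CUBIC)
B=cv2.resize(b[95:205,205:315],(550,550),interpolation=cv2.INTER_CUBIC)
B=np.vstack([B,np.zeros((50,550,3),np.uint8)])
cv2.imwrite("pics/w12c.png",np.hstack([A,B]))
E
```

```text
(no output)
```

View pics/w12c.png

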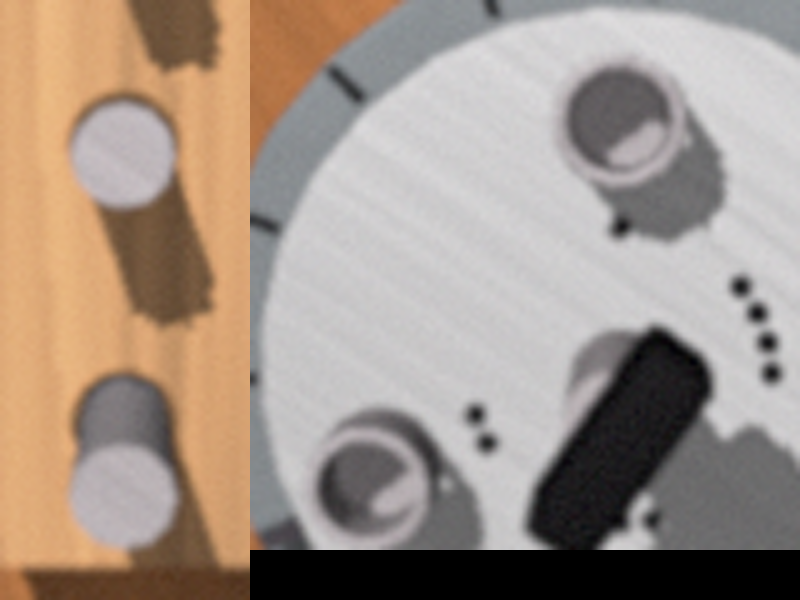

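```bash
python3 - <<'E'
from h import *
c1=np.load("pics/w1.npy",allow_pickle=True).item();c2=np.load("pics/w2.npy",allow_pickle=True).item()
print("long",onz(c1,279.6,188.6,95,1).round(1),"short",onz(c1,279.2,120,75,1).round(1))
p1=onz(c2,278.6,118.8,75,1);p2=onz(c2,229.2,192,75,1)
print("p1",p1.round(1),"p2",p2.round(1),"chord",np.linalg.norm(p1-p2),2*62*np.sin(np.radians(55)))
d=(p1-p2)[:2];m=(p1+p2)[:2]/2;d/=np.linalg.norm(d);n=np.array([d[1],-d[0]])
ax=m+n*62*np.cos(np.radians(55));print("axis",ax, "xaxis deg",np.degrees(np.arctan2(*(p1[:2]-ax)[::-1]))-35)
E
```

```text
long [ 487.2 -316.8   95. ] short [ 507.5 -257.8   75. ]
p1 [608.3 241.   75. ] p2 [514.2 207.1  75. ] chord 100.02058684524208 101.57485349183499
axis [573.27053972 190.58991015] xaxis deg 20.232001767127947
```

```bash
python3 - <<'E'
from h import *
xy=(488,-316.7)
go(xy,150,-19.3); manip.move_straight([*xy,56.3],speed=120)
manip.close(40); o=manip.get_obs(); print(o["tcp_pos"].round(2),o["grip_width"],o["force"].round(1))
a=shot("g1",[(487.2,-316.8,95)])
manip.move_straight([*xy,160],speed=120)
o=manip.get_obs(); print(o["tcp_pos"].round(2),o["grip_width"],o["force"].round(1))
p=(609,241)
go(p,170,-35.6); manip.move_straight([*p,140],speed=100); manip.sleep(.3)
o=manip.get_obs(); print(o["tcp_pos"].round(2),o["grip_width"],o["force"].round(1),o["time"])
b=shot("g2"); T=o["tcp_pos"]; print([proj(imaging.calibration("wrist"),[T[0],T[1],z]) for z in (T[2]+38.7,T[2]-41.3)])
f=lambda n,x,y,w,h:cv2.resize(n[y:y+h,x:x+w],(w*3,h*3),interpolation=cv2.INTER_CUBIC)
cv2.imwrite("pics/g12.png",np.hstack([f(a,215,220,130,200),f(b,215,220,130,200)]))
E
```

```text
[ 488.13 -316.87   56.69] 0.2040966046858016 [-1.   0.9  1.8]
[ 512.37200232 -246.81526962  229.00805261]
[ 487.35 -316.17  158.63] 0.20208445880438308 [ 0.4 -0.1 -3.3]
[609.46 241.19 140.87] 0.20435129540709626 [ 1.   0.2 -2.2] 10.8583
[652.1972382  301.38024792 313.23584876]
[(np.float64(281.3066543109769), np.float64(272.3785927337444)), (np.float64(281.0891472781879), np.float64(216.4006797161411))]
```

View pics/g12.png

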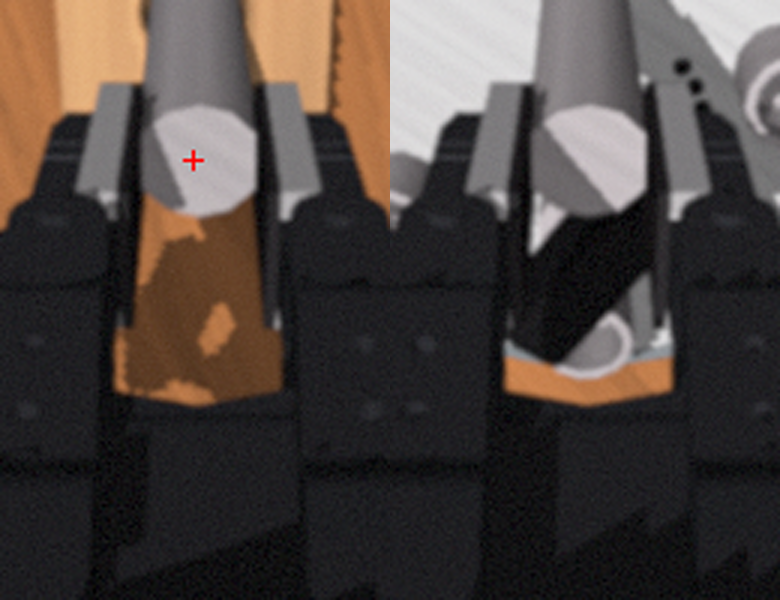

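```bash
python3 - <<'E'
import cv2
b=cv2.imread("pics/g2_raw.png")
cv2.imwrite("pics/g2c.png",cv2.resize(b[160:280,215:345],(780,720)[:2],interpolation=cv2.INTER_CUBIC)[:600])
E
```

```text
(no output)
```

View pics/g2c.png

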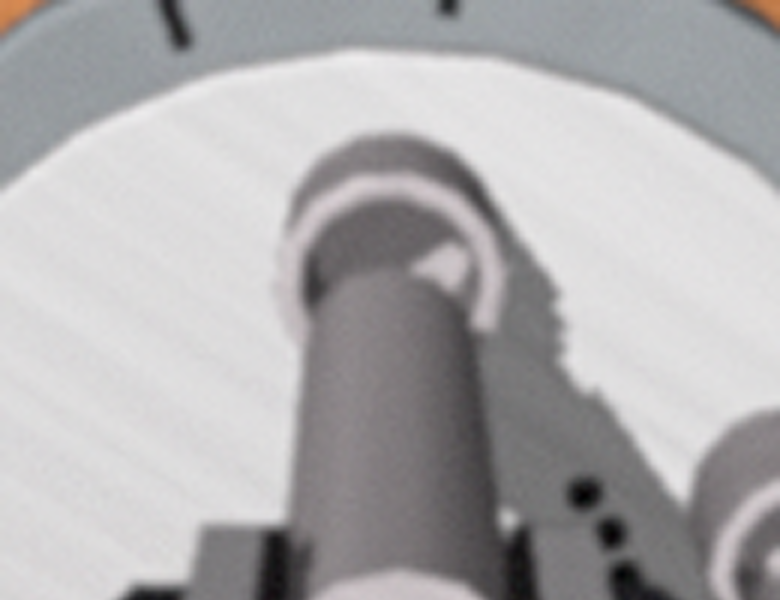

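```bash
python3 - <<'E'
from h import *
c=np.load("pics/g2.npy",allow_pickle=True).item()
T=manip.get_obs()["tcp_pos"];print(T)
p=onz(c,279.83,206.25,75,1);print("cup",p.round(1))
print("bar bottom y edge row predicted",proj(c,[T[0],T[1],T[2]-41.3]),"side-left/right of bar at cup height")
x=R.from_quat(quat(-35.6)).as_matrix()[:,0];z=R.from_quat(quat(-35.6)).as_matrix()[:,2]
print("cup rel tool x,z",(p-T)@x,(p-T)@z)
for s in (-10,10):
  print(proj(c,T+z*s+[0,0,-35]),proj(c,T-x*10+[0,0,-41.3]))
E
```

```text
[609.35193668 241.13446907 140.71267585]
cup [608.6 241.5  75. ]
bar bottom y edge row predicted (np.float64(280.89821125672336), np.float64(216.51013691551134)) side-left/right of bar at cup height
cup rel tool x,z 0.11369347815332852 -0.7979635116056465
(np.float64(266.1487545921434), np.float64(219.53426014155747)) (np.float64(280.907048772042), np.float64(202.7346957057701))
(np.float64(295.66256917824967), np.float64(219.54245690710658)) (np.float64(280.907048772042), np.float64(202.7346957057701))
```

```bash
python3 - <<'E'
from h import *
M=R.from_quat(quat(-35.6)).as_matrix(); p=np.array([609,241,0])-0.6*M[:,0]-0.4*M[:,2]
for z in [136,124,118,114,110,106,102,99,97,95.5]:
    manip.move_straight([p[0],p[1],z],speed=40); o=manip.get_obs(); print(z,o["tcp_pos"].round(1),o["force"].round(1),o["moment"].round(2))
    if o["force"][2]>12: break
print(o["time"],o["grip_width"]); shot("p1")
E
```

```text
136 [608.7 241.7 135.4] [-0.2  0.6 -1.2] [-0.01 -0.02  0.01]
124 [608.7 241.6 123.3] [-0.2  0.3 -2. ] [ 0.02  0.   -0.01]
118 [608.7 241.6 117.5] [ 0.3 -0.4 -1.7] [ 0.02 -0.03  0.01]
114 [608.8 241.7 113.6] [-0.6 -0.2 -2.8] [-0.05  0.01  0.  ]
110 [608.8 241.6 109.5] [-0.6 -1.7 -1.7] [0.   0.06 0.03]
106 [608.8 241.6 105.5] [ 0.  -0.9 -1.8] [0.04 0.   0.01]
102 [608.7 241.6 101.5] [-0.5  0.3 -2.2] [-0.02 -0.05 -0.03]
99 [608.8 241.7  98.7] [-0.1 -0.6 -2.9] [-0.   -0.   -0.01]
97 [608.9 241.7  96.8] [ 0.9 -0.  -1.7] [0.03 0.03 0.04]
95.5 [608.9 241.7  95.4] [-1.1 -0.9 -2.2] [0.03 0.01 0.04]
13.6583 0.20715533968728314
[651.95142029 301.98819321 267.65815059]
```

```bash
python3 - <<'E'
from h import *
M=R.from_quat(quat(-35.6)).as_matrix(); p=np.array([609,241,0])-0.6*M[:,0]-0.4*M[:,2]
for z in [94.7,94,93.3,92.6]:
    manip.move_straight([p[0],p[1],z],speed=20); o=manip.get_obs(); print(z,o["tcp_pos"].round(1),o["force"].round(1))
    if o["force"][2]>3: break
manip.gripper_open(); manip.move_straight([p[0],p[1],210],speed=150)
print(manip.get_obs()["force"].round(1))
a=shot("q1",[(608.8,241.6,133)])
xy=(507.9,-258)
go(xy,150,-19.3); manip.move_straight([*xy,43.3],speed=120)
manip.close(40); o=manip.get_obs(); print(o["tcp_pos"].round(2),o["grip_width"],o["force"].round(1))
manip.move_straight([*xy,170],speed=120)
p=(514.3,207.4)
go(p,170,75); manip.move_straight([*p,124],speed=100); manip.sleep(.3)
o=manip.get_obs(); T=o["tcp_pos"]; print(T.round(2),o["grip_width"],o["force"].round(1),o["time"])
b=shot("q2"); c=np.load("pics/q2.npy",allow_pickle=True).item()
M=R.from_quat(quat(75)).as_matrix()
print("top",proj(c,T+[0,0,31.7]),"bottom far edge",proj(c,T-10*M[:,0]-[0,0,28.3]),[proj(c,T+s*M[:,2]-[0,0,25]) for s in(-10,10)])
f=lambda n,x,y,w,h,k:cv2.resize(n[y:y+h,x:x+w],(w*k,h*k),interpolation=cv2.INTER_CUBIC)
cv2.imwrite("pics/q12.png",np.hstack([f(a,220,60,80,120,5)[:, :200*2],f(b,240,170,80,120,5)]))
E
```

```text
94.7 [609.1 241.7  94.8] [ 0.   0.4 -2.5]
94 [609.4 241.9  94.7] [-0.4  0.1  0.8]
93.3 [609.8 242.   94.7] [-0.6  0.4  5.8]
[-0.4 -0.1 -0.3]
[651.67248592 301.9020876  380.69285058]
[ 508.03 -258.15   43.71] 0.18427206061721774 [-0.8  0.9  3. ]
[514.77 207.56 124.8 ] 0.18394177819829904 [-0.  -0.1 -1.8] 23.4833
[442.43871896 226.56668532 297.04189895]
top (np.float64(281.1241178418566), np.float64(266.6376785443524)) bottom far edge (np.float64(280.93988866122373), np.float64(209.2241382270938)) [(np.float64(265.52084404540284), np.float64(225.4481076720517)), (np.float64(296.35266044992613), np.float64(225.44921528607685))]
```

View pics/q12.png

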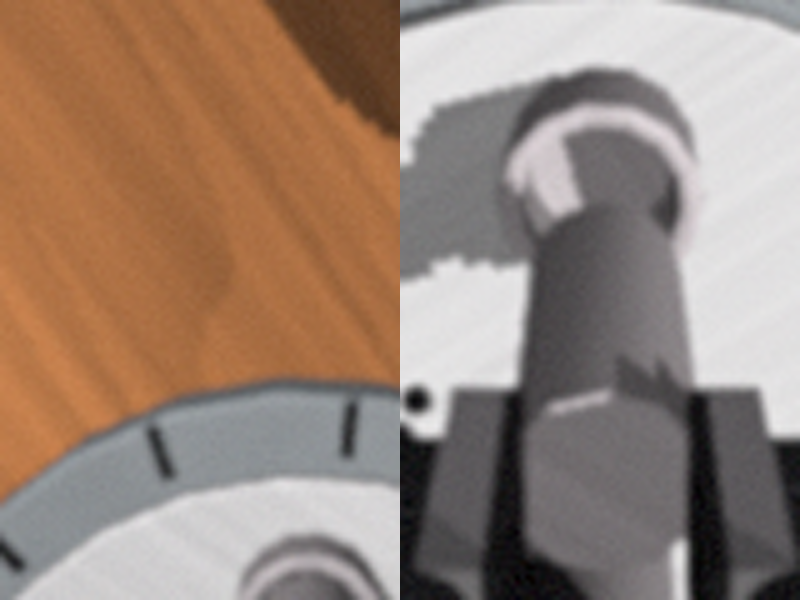

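```bash
python3 - <<'E'
from h import *
c=np.load("pics/q2.npy",allow_pickle=True).item(); M=R.from_quat(quat(75)).as_matrix()
T=manip.get_obs()["tcp_pos"]; q=onz(c,280.4,209.2,75,1); d=q-T; print(T.round(1),"cup",q.round(1),"rel",d@M[:,0],d@M[:,2])
f=lambda n,x,y,w,h,k:cv2.resize(n[y:y+h,x:x+w],(w*k,h*k),interpolation=cv2.INTER_CUBIC)
a=cv2.imread("pics/q1_raw.png"); u=proj(np.load("pics/q1.npy",allow_pickle=True).item(),(608.8,241.6,133)); print(u)
cv2.imwrite("pics/q1c.png",f(a,int(u[0])-50,int(u[1])-60,100,100,5))
E
```

```text
[514.6 207.5 124.6] cup [511.7 208.   75. ] rel -2.9400333832882257 -0.2979847521143473
(np.float64(281.59680048712534), np.float64(201.74494413149776))
```

View pics/q1c.png

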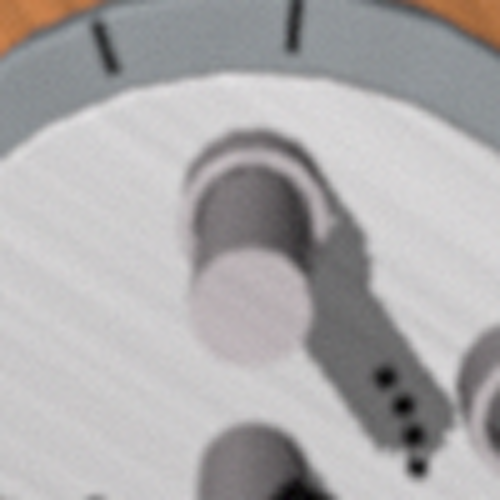

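```bash
python3 - <<'E'
from h import *
M=R.from_quat(quat(75)).as_matrix(); p=np.array([514.3,207.4,0])-2.3*M[:,0]-0.2*M[:,2]; print(p)
manip.move_straight([p[0],p[1],124],speed=60); manip.move_straight([p[0],p[1],106],speed=60); manip.sleep(.2)
o=manip.get_obs(); T=o["tcp_pos"]; print(T.round(2),o["force"].round(1))
b=shot("q3"); c=imaging.calibration("wrist")
# overlays: predicted bar bottom circle (red), cup rim outer ellipse for centre candidates
def circ(cen,r,col):
    t=np.linspace(0,2*np.pi,60); return np.array([proj(c,cen+np.array([r*np.cos(a),r*np.sin(a),0])) for a in t]),col
k=8;x0,y0=240,160
im=cv2.resize(b[y0:y0+75,x0:x0+80],None,fx=k,fy=k,interpolation=cv2.INTER_CUBIC)
for pts,col in [circ(np.array([512.9,207.8,75]),15,(0,0,255)),circ(T-[0,0,28.3],10,(0,160,0))]:
    q=((pts-[x0,y0]+.5)*k).astype(int); cv2.polylines(im,[q],True,col,1)
cv2.imwrite("pics/q3c.png",im)
E
```

```text
[ 5.12026607e+02  2.07802099e+02 -1.11022302e-17]
[512.27 207.85 106.32] [ 0.3 -1.3 -1.7]
[440.10104389 226.91431974 278.64564005]
```

View pics/q3c.png

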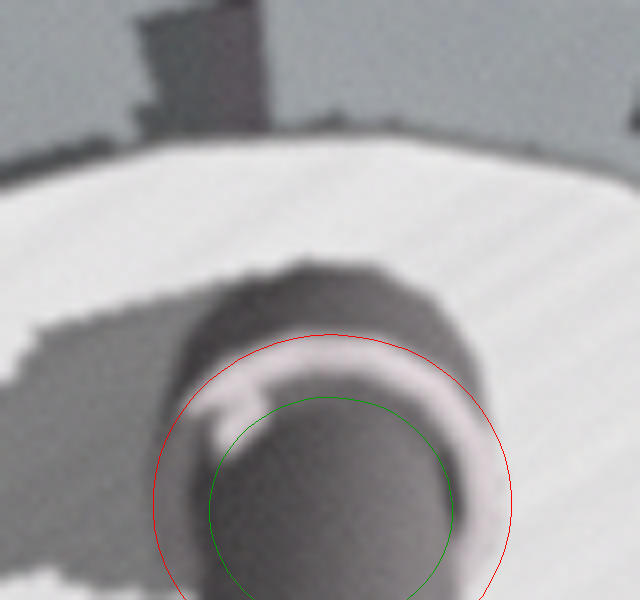

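Rim and bar are concentric (red circle on the rim, bar edges symmetric about x≈329). I'll lower it now.

```bash
python3 - <<'E'
from h import *
p=(512.05,207.8)
for z in [101,98,95,91,87,84,82.5,81.8,81,80.3]:
    manip.move_straight([*p,z],speed=30); o=manip.get_obs(); print(z,o["tcp_pos"].round(1),o["force"].round(1))
    if o["force"][2]>3: break
E
```

```text
101 [511.7 207.7 100.5] [-0.4 -0.3 -1.8]
98 [511.8 207.7  97.7] [-0.  -0.2 -2.9]
95 [511.8 207.7  94.7] [-0.1  0.8 -2.1]
91 [511.8 207.8  90.6] [ 0.1  0.3 -1.3]
87 [511.8 207.7  86.6] [-0.4 -0.4 -2.1]
84 [511.8 207.7  83.7] [-0.4 -0.1 -1.9]
82.5 [512.  207.8  82.4] [ 1.   0.7 -1.4]
81.8 [512.1 207.8  81.9] [ 0.4  0.3 -1.4]
81 [512.5 207.8  81.7] [-1.1 -0.7  1.7]
80.3 [513.  208.   81.6] [-1.5 -1.6  5.8]
```

```bash
python3 - <<'E'
from h import *
p=(512.05,207.8); manip.gripper_open(); manip.move_straight([*p,215],speed=150)
ax=(572.8,191.0); go(ax,215,109.6); manip.sleep(.2)
t=np.radians(19.6); P=lambda r,d,z:(ax[0]+r*np.cos(t+np.radians(d)),ax[1]+r*np.sin(t+np.radians(d)),z)
print(manip.get_obs()["tcp_pos"],manip.get_obs()["time"])
im=shot("r1",[P(0,0,133),P(23,0,133),P(-23,0,133),P(62,35,133),P(62,145,113)])
cv2.imwrite("pics/r1c.png",cv2.resize(im[90:290,180:380],(600,600),interpolation=cv2.INTER_CUBIC))
E
```

```text
[572.28734222 191.22617331 214.87766108] 29.7167
[501.99686445 166.14204127 387.2243519 ]
```

View pics/r1c.png

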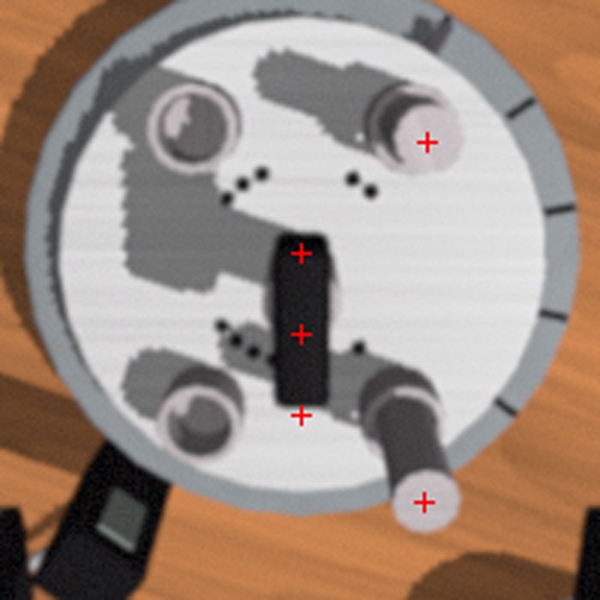

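Both bars stand in their pockets with tops at the predicted positions: long (424,502) and short (430,138). The grip bar runs from (302,243) to (302,405) and is aligned. I'll keep the fingertips above the 24 mm stem, pinch, and turn in steps while logging the moment.

```bash
python3 - <<'E'
from h import *
ax=(572.3,190.8); manip.move_straight([*ax,107.5],speed=100); o=manip.get_obs(); print(o["tcp_pos"].round(1),o["force"].round(1))
manip.close(60); o=manip.get_obs(); print(o["tcp_pos"].round(1),o["force"].round(1),o["grip_width"],o["time"])
jaw=lambda o:np.degrees(np.arctan2(*R.from_quat(o["ee_rot"]).as_matrix()[[1,0],2]))
for i in range(1,13):
    manip.reach([*ax,107.5],quat(109.6-4*i)); o=manip.get_obs()
    print(4*i,round(109.6-jaw(o),1),o["tcp_pos"].round(1),o["force"].round(1),o["moment"].round(3),round(o["time"],1))
E
```

```text
[573.1 191.  108.6] [-0.4  0.3  0.1]
[572.3 190.8 107.5] [ 0.3 -0.6  0.3] 0.0005761509720845225 31.7583
4 3.9 [572.3 190.8 107.4] [-0.9 -0.2  0.1] [ 0.034 -0.022  0.023] 32.0
8 7.9 [572.3 190.8 107.5] [ 0.2 -0.5 -0.5] [-0.026  0.039 -0.013] 32.3
12 11.8 [572.3 190.8 107.5] [-0.5  0.5  0.2] [ 0.009 -0.014 -0.029] 32.5
16 15.8 [572.3 190.8 107.5] [ 0.2  0.3 -0.2] [ 0.003 -0.011 -0.014] 32.8
20 19.8 [572.3 190.8 107.5] [-0.3  0.7 -0.6] [0.033 0.02  0.025] 33.0
24 23.8 [572.3 190.8 107.5] [ 0.2 -0.2  0.8] [-0.002 -0.006 -0.029] 33.3
28 27.8 [572.3 190.8 107.5] [ 0.2 -0.4 -0.6] [ 0.053  0.016 -0.012] 33.5
32 31.8 [572.3 190.8 107.5] [-0.2 -0.1 -0.3] [ 0.02  -0.017 -0.007] 33.8
36 35.8 [572.3 190.8 107.5] [-0.5 -0.4 -0.2] [-0.036  0.015  0.016] 34.0
40 39.8 [572.3 190.8 107.5] [ 0.  -0.4  0.8] [ 0.011 -0.06  -0.014] 34.3
44 43.8 [572.3 190.8 107.5] [-0.7 -0.6 -0.2] [-0.069 -0.057  0.056] 34.5
48 47.8 [572.3 190.8 107.5] [-0.7  0.   0.6] [-0.029  0.017  0.001] 34.8
```

The grip width reads shut, so the fingers missed the bar or it slipped out. I'll look from here.

```bash
python3 - <<'E'
from h import *
o=manip.get_obs(); print(o["grip_width"],o["time"])
im=shot("s1"); s=imaging.get_image("side"); s2=imaging.get_image("scene")
cv2.imwrite("pics/s1c.png",np.hstack([cv2.resize(im[130:330,180:380],(400,400)),cv2.resize(s[150:250,185:285],(400,400),interpolation=cv2.INTER_CUBIC)]))
cv2.imwrite("pics/s2c.png",s2)
E
```

```text
0.00101995870188273 34.7583
[506.50307292 225.78680268 279.82376978]
```

View pics/s1c.png

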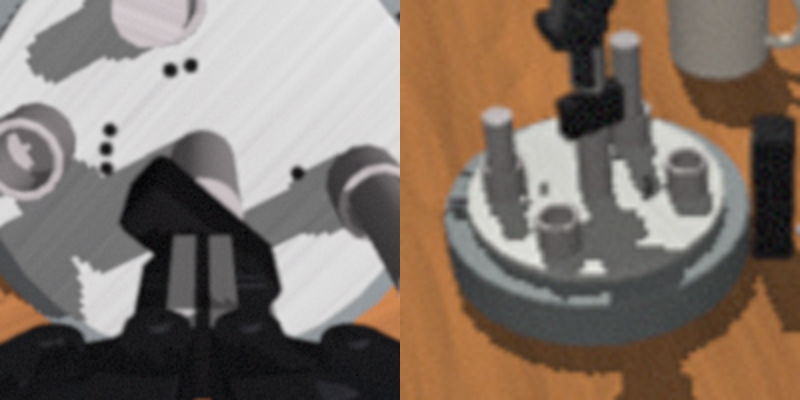

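```bash
python3 - <<'E'
from h import *
def pp(c,p):
    T=np.array(c["T"]); q=T[:3,:3].T@(np.array(p)-T[:3,3]); f=210/np.tan(np.radians(c["fov_y"])/2); return np.round([c["cx"]+f*q[0]/q[2],c["cy"]+f*q[1]/q[2]],1)
o=manip.get_obs();T=o["tcp_pos"];print(T)
c=imaging.calibration("wrist")
for z in (107.5,115,126,133,145): print(z,"wrist crop",(np.array(proj(c,[T[0],T[1],z]))-[180,130])*2,"side crop",(pp(imaging.calibration("side"),[T[0],T[1],z])-[185,150])*4)
E
```

```text
[572.30179054 190.78152367 107.49155554]
107.5 wrist crop [202.15206486 221.52983397] side crop [188.4 120.4]
115 wrist crop [202.18519411 232.23478483] side crop [188.  111.6]
126 wrist crop [202.23838921 249.48181021] side crop [186.8  98. ]
133 wrist crop [202.27544346 261.53856299] side crop [186.4  89.6]
145 wrist crop [202.34563211 284.47488297] side crop [185.2  74.4]
```

The side view puts the shut fingertips at about the top of the grip bar, crop (590,88), so they closed just above it. The turntable hasn't moved. I'll go back, open and grip lower, and this time check the width.

```bash
python3 - <<'E'
from h import *
ax=(572.3,190.8); manip.move_straight([*ax,150],speed=150); manip.gripper_open(); manip.reach([*ax,150],quat(109.6))
for z in (98,92,86):
    manip.move_straight([*ax,z],speed=60); manip.sleep(.2); o=manip.get_obs(); print(o["tcp_pos"].round(1),o["force"].round(1))
    if o["force"][2]>5: break
    manip.close(40); manip.sleep(.2); o=manip.get_obs(); print("closed",o["tcp_pos"].round(1),o["force"].round(1),o["moment"].round(2),o["grip_width"],o["time"])
    if o["grip_width"]>.05: break
    manip.gripper_open()
E
```

```text
[572.7 190.9  98.6] [-0.7 -0.   1.2]
closed [572.3 190.7  98.2] [-1.2 -1.5  2.6] [-0.12  0.14 -0.02] 0.16901813346906733 39.0
```

```bash
python3 - <<'E'
from h import *
ax=(572.3,190.8)
for z in (90,):
    manip.gripper_open(); manip.move_straight([*ax,z],speed=60); manip.sleep(.2); o=manip.get_obs(); print(o["tcp_pos"].round(1),o["force"].round(1))
    manip.close(60); manip.sleep(.3); o=manip.get_obs(); print("closed",o["tcp_pos"].round(1),o["force"].round(1),o["moment"].round(2),o["grip_width"],o["time"])
jaw=lambda o:np.degrees(np.arctan2(*R.from_quat(o["ee_rot"]).as_matrix()[[1,0],2]))
if .1<o["grip_width"]<.2:
  for i in range(1,4):
    manip.reach([*ax,z],quat(109.6-4*i)); o=manip.get_obs()
    print(4*i,round(109.6-jaw(o),1),o["tcp_pos"].round(1),o["force"].round(1),o["moment"].round(3),round(o["grip_width"],3),round(o["time"],1))
E
```

```text
[572.4 190.8  90.1] [ 0.3 -0.5  0.2]
closed [572.3 190.7  90.2] [-1.6 -0.6  3.2] [-0.19  0.3  -0.06] 0.16890167438563589 41.1083
4 3.9 [572.3 190.7  90.2] [-1.6 -0.9  3.5] [-0.194  0.265  0.148] 0.167 41.4
8 7.8 [572.4 190.7  90.3] [-1.5 -1.4  3.9] [-0.232  0.422  0.106] 0.17 41.6
12 11.8 [572.4 190.7  90.2] [-2.2 -2.   5.7] [-0.264  0.376  0.057] 0.169 41.9
```

```bash
python3 - <<'E'
from h import *
ax=(572.3,190.8);z=90
jaw=lambda o:np.degrees(np.arctan2(*R.from_quat(o["ee_rot"]).as_matrix()[[1,0],2]))
for i in range(4,19):
    manip.reach([*ax,z],quat(109.6-4*i)); o=manip.get_obs()
    print(4*i,round(109.6-jaw(o),1),o["tcp_pos"].round(1),o["force"].round(1),o["moment"].round(3),round(o["grip_width"],3),round(o["time"],1))
manip.sleep(.5)
t=np.radians(19.6-72); P=lambda r,d,h:(ax[0]+r*np.cos(t+np.radians(d)),ax[1]+r*np.sin(t+np.radians(d)),h)
im=imaging.get_image("scene"); s=imaging.get_image("side"); f=lambda n,x,y:cv2.resize(n[y:y+100,x:x+100],(400,400),interpolation=cv2.INTER_CUBIC)
out=[]
for n,pic,x,y in (("scene",im,268,125),("side",s,185,145)):
    c=imaging.calibration(n);T=np.array(c["T"]);F=210/np.tan(np.radians(c["fov_y"])/2); A=f(pic,x,y)
    for p in (P(62,35,133),P(62,145,113),P(62,211,75),P(62,-37,75)):
        q=T[:3,:3].T@(np.array(p)-T[:3,3]); u,v=c["cx"]+F*q[0]/q[2]-x,c["cy"]+F*q[1]/q[2]-y; cv2.drawMarker(A,(int(u*4+2),int(v*4+2)),(0,0,255),0,10,1)
    out.append(A)
cv2.imwrite("pics/end.png",np.hstack(out)); o=manip.get_obs(); print(o["moment"].round(3),o["grip_width"],o["time"])
E
```

```text
16 15.9 [572.3 190.8  90.2] [-2.4 -1.2  5.3] [-0.345  0.364  0.044] 0.171 42.1
20 19.9 [572.4 190.8  90.3] [-2.7 -1.7  4.9] [-0.274  0.447  0.014] 0.17 42.4
24 23.9 [572.4 190.8  90.3] [-3.  -1.8  5. ] [-0.309  0.373  0.11 ] 0.168 42.6
28 27.9 [572.4 190.8  90.3] [-2.  -2.3  4.8] [-0.241  0.37   0.106] 0.17 42.9
32 31.9 [572.4 190.8  90.2] [-2.3 -1.2  4.4] [-0.262  0.405  0.044] 0.169 43.1
36 35.9 [572.4 190.8  90.2] [-1.7 -1.2  5.8] [-0.313  0.34   0.069] 0.173 43.4
40 39.9 [572.4 190.8  90.2] [-1.8 -0.9  5.2] [-0.236  0.411  0.028] 0.171 43.6
44 43.9 [572.4 190.8  90.2] [-1.9 -1.6  4.6] [-0.26   0.383  0.017] 0.165 43.9
48 47.9 [572.4 190.8  90.3] [-2.2 -1.3  5. ] [-0.261  0.374  0.026] 0.17 44.1
52 51.9 [572.4 190.8  90.2] [-2.3 -1.8  5. ] [-0.263  0.385  0.068] 0.168 44.4
56 55.9 [572.4 190.8  90.2] [-1.7 -2.   5.3] [-0.315  0.441  0.084] 0.168 44.6
60 59.9 [572.4 190.8  90.3] [-2.4 -2.2  5.1] [-0.271  0.323  0.034] 0.167 44.9
64 63.9 [572.4 190.8  90.3] [-1.3 -1.6  4.7] [-0.264  0.363  0.014] 0.171 45.1
68 67.9 [572.4 190.8  90.3] [-2.1 -2.   4.6] [-0.27   0.371  0.033] 0.165 45.4
72 71.9 [572.4 190.9  90.2] [-2.5 -1.7  6. ] [-0.312  0.419  0.049] 0.168 45.6
[-0.275  0.392  0.103] 0.1677583647232835 46.2083
```

The picture limit is reached, so I'll check the turntable angle numerically. I score where the two bars stand against angle in the saved scene image from before the turn (expected 0) and in fresh images.

```bash
python3 - <<'E'
from h import *
from scipy.ndimage import map_coordinates as mc
ax=np.array([572.6,191.1])
def pr(c,p):
    T=np.array(c["T"]);q=(p-T[:3,3])@T[:3,:3];F=210/np.tan(np.radians(c["fov_y"])/2);return c["cx"]+F*q[:,0]/q[:,2],c["cy"]+F*q[:,1]/q[:,2]
def score(im,c):
    sat=cv2.cvtColor(im,cv2.COLOR_BGR2HSV).astype(float); V=sat[...,2]; S=sat[...,1]; out=[]
    for d in range(-20,101,4):
        t=np.radians(19.6-d); L=[]
        for a,h in ((35,133),(145,113)):
            x=ax+62*np.array([np.cos(t+np.radians(a)),np.sin(t+np.radians(a))]); p=np.array([[*x,z] for z in np.linspace(80,h-4,12)])
            u,v=pr(c,p); g=mc(V,[v,u],order=1); s=mc(S,[v,u],order=1); L.append(np.mean(((g>60)&(g<190)&(s<60))))
        out.append((d,*np.round(L,2)))
    return out
show=lambda r:sorted(r,key=lambda q:-(q[1]+q[2]))[:6]
print("before",show(score(cv2.imread("pics/s2c.png"),imaging.calibration("scene"))))
for n in ("scene","side"): print(n,show(score(imaging.get_image(n),imaging.calibration(n))))
o=manip.get_obs();print(o["grip_width"],o["time"])
E
```

```text
before [(0, np.float64(1.0), np.float64(1.0)), (-4, np.float64(0.92), np.float64(1.0)), (100, np.float64(0.92), np.float64(1.0)), (96, np.float64(0.83), np.float64(1.0)), (92, np.float64(0.75), np.float64(1.0)), (20, np.float64(1.0), np.float64(0.67))]
scene [(76, np.float64(1.0), np.float64(1.0)), (72, np.float64(0.92), np.float64(1.0)), (80, np.float64(1.0), np.float64(0.92)), (68, np.float64(0.92), np.float64(0.92)), (64, np.float64(1.0), np.float64(0.83)), (32, np.float64(0.5), np.float64(1.0))]
side [(84, np.float64(1.0), np.float64(0.67)), (100, np.float64(1.0), np.float64(0.42)), (64, np.float64(1.0), np.float64(0.17)), (-8, np.float64(0.42), np.float64(0.67)), (60, np.float64(1.0), np.float64(0.08)), (88, np.float64(1.0), np.float64(0.08))]
0.16721668255048636 46.3083
```

```bash
python3 - <<'E'
from h import *
manip.sleep(.3); o=manip.get_obs(); print(o["grip_width"],o["joint_velocities"].round(3),o["moment"].round(3)); manip.sign_off()
E
```

```text
0.1681970762638099 [ 0.001 -0.001 -0.001  0.001  0.002  0.003] [-0.304  0.362  0.08 ]
the job is handed in; nothing more can be done
```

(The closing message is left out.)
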